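# Tighten the dish clamp by its star wheel

### The arm

A 7-joint arm with a two-finger parallel gripper is mounted at the origin on the work surface. World frame = base frame: x ahead of the robot, y to its left, z up, the work surface at z = 0. Lengths are in m, angles in rad, forces in N, time in s.
With the tool pointing down it reaches from about 0.425 to 0.875 m from the base axis. Payload 4.7 kg.
Tool frame: the origin (TCP) lies on the mounting face of the last link; the fingertips stand 182 mm ahead of it and the grasp point (between the pads) lies 164 mm ahead of it; z points along the fingers, y is the direction in which the jaws open and shut (so a half turn about z gives the same grasp; the last joint's range is limited). The gripper opens to 87 mm and grips with 3 to 60 N. Pads are 19 mm wide; open, the fingers measure 117 mm over their backs; the gripper's body (75 mm by 190 mm) begins 51 mm behind the grasp point.
Start: joints at [-1.155, 0.321, -0.07, 1.45, 0.023, 1.371, -0.057], TCP at [0.254, 0.598, 0.405] pointing down, gripper open.
Joint ranges: [-2.86, 2.86], [-0.3, 2.09], [-1.38, 1.24], [0.06, 2.45], [-1.56, 4.7], [0.09, 2.05], [-2.69, 2.69]. Speed limits (rad/s): [2.57, 2.57, 3.14, 3.14, 3.14, 3.14, 3.14].

### API

Orientations are given as a rotation vector (axis times angle).
In Python, from bench import ctrl gives the robot as it stands. The module is installed in compiled form; this text tells all that it offers.
- The arm moves only by the tool play_rows, never from a script. Its argument "targets" is text: rows parted by semicolons, each of 7 numbers parted by spaces: the shift along the tool's x, y, z in cm, then the turn, a rotation vector about the tool's x, y, z in rad, then the opening, from -1 (shut) to 1 (fully open). In form: x y z ax ay az grip; .... A call has 1 to 20 rows; each row shifts and turns the pose as measured when the row begins, along the tool's axes as they then stand; what a row does not reach is not made up. A row lasts 1/8 s, in which the tool goes at most 62.5 mm and 10.7 degrees, less where a joint would pass 70% of its speed; a pose out of reach is approached as far as the arm can. A call is refused whole if a number of a shift passes 6.25 or a number of a turn 0.188, either way. A call with a gripper value outside its range is refused whole. The fingers move at their own pace and stop on an object; "newtons" is the grip in N (left out, the last holds). Time passes only in rows, so rows that do not move let the fingers close. It gives the time, the measured TCP pose, the force and the opening at its end, in the units of the state.
- ctrl.get_state(): the state, without advancing time (a new reading comes with each control period).
- ctrl.get_image(name): name is "side" or "top" or "wrist"; returns a dict with "pixels" (420x560x3 uint8, blue, green, red), "depth" (420x560 float32, m along the optical axis (not along the pixel's ray), 0 where there is no reading), "intrinsics" (3x3 intrinsics, pixels), "k1" (the pictures are not rectified: a ray, as slopes to the right and down, at radius r is drawn at 1 + k1 r^2 times it, then the intrinsics apply), "R" (3x3) and "t" (3): a world point X has camera coordinates R X + t. Camera axes: x right, y down, z forward; pixel columns grow to the right and rows downward; lengths in m; the calibration is good to about 2 mm. A picture is of the moment at which its call begins.
- ctrl.close_job(): hands the job in, once; it reports no verdict.
The state is a dict: "time": time; "joint_positions": joint angles; "qd": joint speeds; "joint_torque": joint torques, N m; "position": TCP position; "tool_rot": TCP orientation; "ft_force": force on the tool from outside, world axes, zero at the start; "torque": the same for the moment, N m; "grip_width": opening from 0.0 (shut) to 1.0 (fully open).
Only numpy, scipy, OpenCV 4.12 (cv2) and the standard library are available. Lean on these libraries where they do the work, as an engineer would, in place of code of your own. Each camera call takes 0.05 s, during which the arm holds its last target.

### The job

Take the square-handled adjuster from the middle of the tool stand and, working only with its blade through the slot in the clamp's cover, advance the star wheel tooth by tooth until the jaw holds the glass dish snugly in the V fence: feel for the rise in resistance and stop there, without forcing the wheel or overloading the glass. Then put the adjuster back upright and fully home in its middle socket. Keep the fingers off the clamp and the dish, and leave everything else where it is.

Things in the scene. Friction and masses are not known exactly. Their poses are not given: they have to be found in the camera images.
- adjuster_mid (a point): Adjuster, loose, 60 g, upright in the stand's middle socket; this is the middle of its black square handle, 16 (its x) x 20 (y) x 50 mm tall. Below the handle a steel blade 5 mm thick (x), 8 mm wide (y), 48 mm long: tip 73 mm below this point. z up. Grip the handle across its 16 mm, so that pushes along x load the pads squarely. Its axes start along the stand's.
- socket (a point): Centre of the mouth of the stand's middle socket, in the top of a wooden block 80 (x) x 170 (y) x 60 mm high; z up. The socket is a through hole 9 (x) x 12 mm (y) with a 2 mm chamfer. The adjuster is home when its handle's underside rests on the block: its middle is then 25 mm above this point.
- needle: Round-handled needle (black, 13 mm thick, handle 50 mm tall) in the socket 58 mm to the -y side of the middle one. Origin at the underside of its handle. Leave alone.
- seeker: Round-handled seeker (black, 15 mm thick, handle 50 mm tall) in the socket 58 mm to the +y side of the middle one. Origin at the underside of its handle. Leave alone.
- clamp: Dish clamp, fixed to the table: grey base 120 (x) x 200 (y) x 16 mm, origin under it, z up. At its -y end a housing 84 (x) x 36 (y) mm with a slotted steel cover, top 86 mm above the table, hides the star wheel; beside it lie jaw, dish and fence. Resistance: the wheel's friction takes about 5 N at the blade; once the jaw bears, the push climbs: 8 to 10 N is snug, above 12 N is forcing and overloads the glass; never over 25 N in any direction.
- slot (a point): Centre of the access slot, on the top face of the 5 mm cover; axes as the clamp's. Slot 26 mm long (x), 14 mm wide (y). A blade between two teeth goes 20 mm below this point; over a tooth it stops 8 to 15 mm down: lift it and try 5 mm along. Push towards +x to tighten; a stroke along the slot turns about one tooth; lift over the teeth to come back, or the wheel turns back.
- wheel_axis (a point): Centre of the steel star wheel, 38 mm below the slot; it turns about y. 10 teeth 5 mm thick, 14 mm wide, rounded crests at radius 30 mm, hub radius 14 mm, so about 16 mm tooth to tooth where the blade works. Its angle at the start is not known. Stays where it is left. Forward (top to +x) drives the jaw 5 mm per tooth; 2 to 5 strokes are needed.
- jaw: Aluminium jaw, 60 (x) x 14 (y) x 34 mm, driven along the clamp's +y by the star wheel; do not push it directly. Origin at the lower edge of its flat front face (the +y face), mid-width; axes as the clamp's.
- dish: Covered glass dish, 60 mm across, 16 mm high, 70 g, loose on the clamp's base between jaw and fence. Origin at the centre of its underside. Snug means the jaw presses it with more than 5 N; it cracks above 25 N.
- fence: Aluminium V fence fixed on the clamp's base, 24 mm high, open towards the jaw (-y), faces at 35 degrees to x. Origin at the bottom of the V, at the base's top face. A seated dish has its centre 36.6 mm to the -y side of this origin. Its place along the clamp varies.
- dish_a: Covered glass dish, 90 mm across, on the table. Leave alone.
- dish_b: Covered glass dish with cork sheet, 90 mm across, on the table. Leave alone.
- dish_c: Small covered glass dish, 56 mm across, on the table. Leave alone.
- jar: Amber glass jar, 60 mm across, 90 mm high, on the table. Leave alone.
- marker: Black marker pen, 14 mm thick, 130 mm long, lying on the table. Leave alone.
- vial: Small glass vial, 28 mm across, 60 mm high, on the table. Leave alone.
Things that resemble listed ones, but are neither listed nor needed, are in the scene too. Leave any green or purple look-alike of the part that bears adjuster_mid alone.

How it is judged:
On the way, in this order (a step that is already met when the one before it is completed fails the run):
1. the adjuster is lifted clear out of the stand (z of adjuster_mid in the frame of socket above 0.075 m), for 0.1 s.
2. the jaw presses the dish into the fence with more than 5 N (contact force between jaw and dish above 5 N and contact force between dish and fence above 3 N), for 0.2 s.
At the end, for the whole second after the job is handed in: The jaw presses the dish with more than 5 N and the dish presses the fence with more than 3 N, the dish flat (within 0.06 rad); the adjuster stands home in the middle socket: middle of handle within 6 mm sideways, 20 to 29 mm above the mouth, tilted under 0.1 rad (all of step 2 and angle between dish's own z axis and vertical below 0.06 rad and horizontal distance between adjuster_mid and socket below 0.006 m and z of adjuster_mid in the frame of socket between 0.02 and 0.029 m and angle between adjuster_mid's own z axis and vertical below 0.1 rad and contact force between dish and the fingers below 0.1 N); the robot touches nothing.
It fails at once if the adjuster presses the clamp or its wheel with more than 25 N (contact force between adjuster and clamp above 25 N).
It fails at once if the jaw presses the dish with more than 25 N (contact force between jaw and dish above 25 N).
It fails at once if the fingers push on the clamp (contact force between the fingers and clamp above 3 N).
It fails at once if the fingers touch the dish (contact force between the fingers and dish above 1 N).
It fails at once if a bystander is moved by more than 25 mm (distance of any of needle, seeker, dish_a, dish_b, dish_c, jar, vial, marker from where it was at the start of the episode above 0.025 m).
It also fails if it takes over 72 s, if anything falls off the work surface, if the arm or the gripper's body presses on something with over 40 N, if the wrist force passes 120 N, or if a joint passes its speed limit or range.

## Working session

There is one attempt and no reset: what is moved stays moved. The work goes in short steps, Python scripts to look and compute and a tool call to move; the robot and the scene stay as the last step left them, time stands still between calls to the robot, and variables do not carry over. Pictures are saved under pics/ and viewed, and the job is handed in when it is done.

Besides the shell and the picture viewer there is one more tool, called after ">>>" as name(argument=value, ...) on one line, values as JSON. play_rows: Moves the arm, as the interface text tells. Its arguments: {"type":"object","properties":{"targets":{"type":"string"},"newtons":{"type":"number"}},"required":["targets"]}

```bash
mkdir -p pics
cat > h.py <<'E'
import numpy as np, cv2
from scipy.spatial.transform import Rotation as Ro
from bench import ctrl
def shot(n,f):
    im=ctrl.get_image(n); cv2.imwrite('pics/'+f+'.png',np.asarray(im['pixels'])); np.savez('pics/'+f+'.npz',**{k:np.asarray(v) for k,v in im.items()}); return im
def ld(f): return dict(np.load('pics/'+f+'.npz'))
def und(im,uv):
    K=im['intrinsics'];k=float(im['k1']);uv=np.asarray(uv,float).reshape(-1,1,2)
    return cv2.undistortPoints(uv,K,np.array([k,0,0,0,0.]),).reshape(-1,2)
def pt(im,u,v,z=None):
    s=und(im,[u,v])[0]; ray=np.array([s[0],s[1],1.]);R=im['R'];t=im['t']
    if z is None: d=im['depth'][int(round(v)),int(round(u))]; return R.T@(ray*d-t)
    c=-R.T@t; r=R.T@ray; return c+r*(z-c[2])/r[2]
def proj(im,X):
    X=np.atleast_2d(X).astype(float);r=cv2.Rodrigues(im['R'])[0]
    return cv2.projectPoints(X,r,im['t'].astype(float),im['intrinsics'],np.array([float(im['k1']),0,0,0,0.]))[0].reshape(-1,2)
def cloud(im):
    d=im['depth'];h,w=d.shape;g=np.stack(np.meshgrid(np.arange(w),np.arange(h)),-1).reshape(-1,2)
    s=und(im,g); c=np.c_[s,np.ones(len(s))]*d.reshape(-1,1); return ((c-im['t'])@im['R']).reshape(h,w,3)
def st():
    s=ctrl.get_state(); print({k:(np.round(v,4).tolist()) for k,v in s.items() if k in('time','position','tool_rot','ft_force','torque','grip_width','joint_positions')}); return s
E
python3 - <<'E'
from h import *
st()
for n in('side','top','wrist'): 
    im=shot(n,n+'0'); print(n,im['R'],im['t'],im['intrinsics'],im['k1'])
E
```

```text
{'time': 0.0, 'joint_positions': [-1.1549, 0.3218, -0.0701, 1.4517, 0.0226, 1.3708, -0.0569], 'position': [0.2542, 0.598, 0.4037], 'tool_rot': [-0.6267, -3.0782, 0.0029], 'ft_force': [-0.5919, 0.4376, -0.7158], 'torque': [-0.0263, -0.0167, 0.0162], 'grip_width': 0.9986}
side [[ 0.67452518 -0.73790142  0.02274367]
 [-0.40802804 -0.39830413 -0.82150285]
 [ 0.61524702  0.54484431 -0.56975063]] [-0.40951127  0.29801421  0.94762956] [[544.39493752   0.         271.12214585]
 [  0.         544.39493752 203.77902324]
 [  0.           0.           1.        ]] -0.03884132730312139
top [[ 0.01415327 -0.99967539 -0.02118487]
 [-0.98304447 -0.01003777 -0.18309237]
 [ 0.18282029  0.02341703 -0.98286743]] [0.03042169 0.60611943 0.92403193] [[420.28372492   0.         275.15926482]
 [  0.         420.28372492 208.0180225 ]
 [  0.           0.           1.        ]] -0.08283753522747207
wrist [[ 0.39035337  0.92066373 -0.00159417]
 [ 0.88155986 -0.37327326  0.28899704]
 [ 0.26547403 -0.11421633 -0.95732866]] [-0.64848707 -0.03726697  0.39130233] [[328.16559105   0.         280.16861847]
 [  0.         328.16559105 210.81691717]
 [  0.           0.           1.        ]] -0.055377383421633515
```

View pics/side0.png

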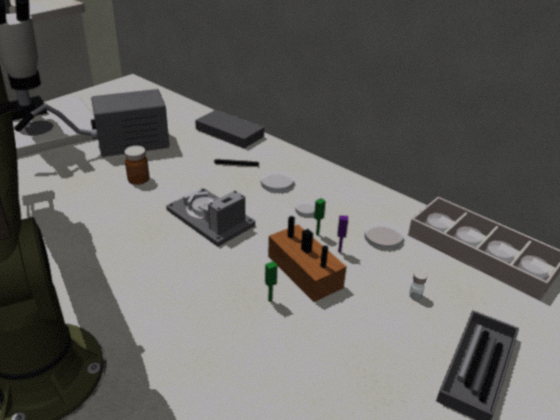

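View pics/top0.png

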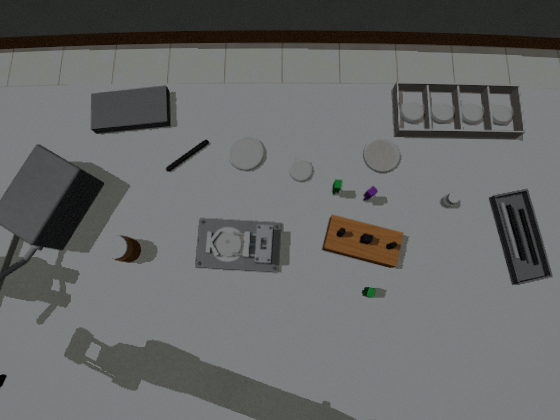

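View pics/wrist0.png

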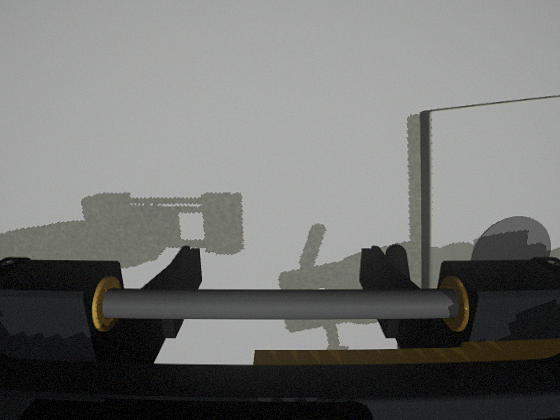

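Side and top views show the stand near (363,240) in top, with the clamp near (240,245) and its housing and slot near (264,244). The handles in the stand are at (341,232), (366,239) and (391,246). I'll zoom in and measure.

Run:
```python
from h import *
a=cv2.imread('pics/top0.png')[200:290,185:415]
a=cv2.resize(a,None,fx=3.4,fy=3.4,interpolation=cv2.INTER_CUBIC); a=np.clip(a.astype(float)*1.8,0,255).astype('uint8'); cv2.imwrite('pics/topz.png',a)
a=cv2.imread('pics/side0.png')[170:310,150:360]
a=cv2.resize(a,None,fx=3.8,fy=3.8,interpolation=cv2.INTER_CUBIC); a=np.clip(a.astype(float)*1.8,0,255).astype('uint8'); cv2.imwrite('pics/sidez.png',a)
im=ld('top0'); C=cloud(im)
def comp(m,name,minA=4):
    n,l,s,c=cv2.connectedComponentsWithStats(m.astype('uint8'))
    for i in range(1,n):
        if s[i,4]>=minA:
            P=C[l==i]; r=cv2.minAreaRect((P[:,:2]*1000).astype('float32')); print(name,s[i],np.round(np.median(P,0),4),np.round(r[0],1),np.round(r[1],1),round(r[2],1))
z=C[...,2]; roi=np.zeros_like(z,bool); roi[190:300,180:420]=1
comp(roi&(z>.055)&(z<.066),'block');comp(roi&(z>.1)&(z<.125),'handles');comp(roi&(z>.08)&(z<.092),'cover');comp(roi&(z>.012)&(z<.02),'base');comp(roi&(z>.03)&(z<.06),'jaw etc')
```

```text
block [333 191   7   2   8] [ 0.6451 -0.1031  0.0616] [ 645.1 -103.7] [14.1  1.2] 83.0
block [363 195   6   5   9] [ 0.6334 -0.1716  0.0607] [ 633.  -172.4] [14.8  1.3] 44.3
block [ 324  215   80   52 2357] [ 0.5321 -0.1657  0.0596] [ 533.2 -167.3] [170.7  81.2] 76.1
block [261 240   6   4  17] [0.5253 0.0643 0.0608] [526.3  63.4] [12.   6.9] 86.5
block [261 246   6   3  17] [0.514  0.0641 0.0609] [513.8  63.1] [11.5  5. ] 89.8
block [363 287   3   9  10] [ 0.4185 -0.1648  0.0604] [ 417.5 -164.4] [ 0.9 18.4] 73.9
handles [339 228   6   7  33] [ 0.5465 -0.1097  0.1098] [ 547.  -108.9] [10.5 12.3] 89.7
handles [362 233  11   9  74] [ 0.5337 -0.1642  0.1094] [ 533.8 -165.3] [19.8 16.3] 76.9
handles [390 241   7   7  35] [ 0.5191 -0.2213  0.1087] [ 519.6 -222.2] [12.3 11.5] 18.0
cover [366 191   5   7   9] [ 0.632  -0.173   0.0854] [ 633.7 -172.4] [16.   1.7] 38.2
cover [255 225  18  38 528] [0.5204 0.0616 0.0854] [520.4  61.8] [36.  82.1] 87.3
cover [338 231   4   5   6] [ 0.5439 -0.1053  0.0861] [ 543.9 -106.4] [11.   2.6] 44.1
cover [361 236   8   7  13] [ 0.5278 -0.158   0.0869] [ 52
[... 776 characters left out ...]
4.8  2.1] 39.8
jaw etc [ 323  215   80   52 1530] [ 0.5301 -0.1641  0.0584] [ 533.5 -167.1] [170.8  81.3] 75.7
jaw etc [206 230  51  27 889] [0.5247 0.1423 0.0375] [524.1 141.4] [117.1  59.5] 87.6
jaw etc [273 230   1   7   7] [0.5485 0.0423 0.0445] [548.6  42.3] [ 0.1 10.9] 87.2
jaw etc [272 243   1   8   8] [0.5166 0.0441 0.0477] [516.7  44.1] [ 0.1 13.6] 87.5
jaw etc [264 247   3   2   4] [0.513  0.0608 0.0597] [513.   59.7] [2.4 4.6] 0.8
jaw etc [267 260   5   4   8] [0.4791 0.047  0.0448] [479.7  49.3] [ 5.3 11.5] 29.5
jaw etc [256 262   5   1   5] [0.48   0.0754 0.0543] [480.   75.4] [9.6 0.3] 88.6
jaw etc [363 288   2   7   7] [ 0.4173 -0.1648  0.0558] [ 417.4 -164.4] [ 0.9 13.8] 73.8
```

View pics/topz.png

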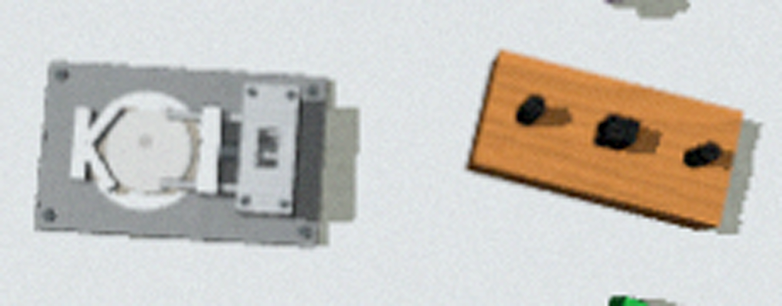

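View pics/sidez.png

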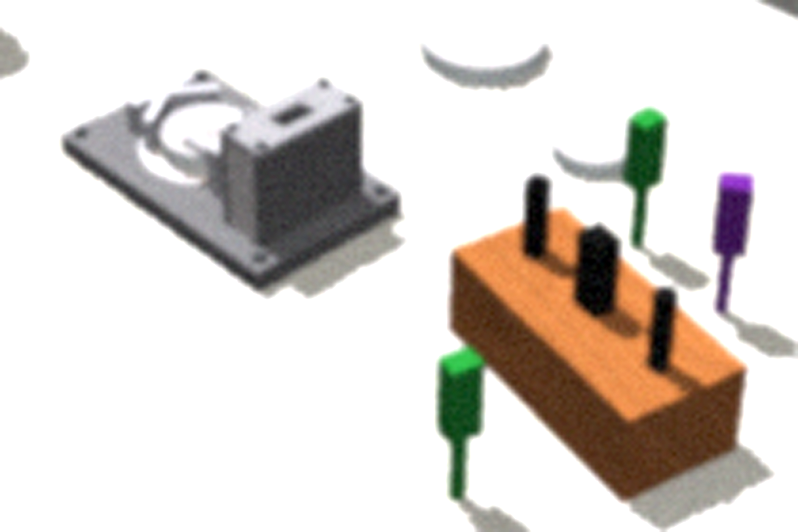

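Run:
```python
from h import *
for f in('top0','side0'):
    im=ld(f); C=cloud(im); z=C[...,2]
    m=(abs(C[...,0]-.5205)<.06)&(abs(C[...,1]-.0618)<.035)&(abs(z-.086)<.005)
    P=C[m]; r=cv2.minAreaRect((P[:,:2]*1000).astype('float32'));print(f,'cover',r,np.median(P[:,2]))
    m=(abs(C[...,0]-.533)<.1)&(abs(C[...,1]+.167)<.12)&(abs(z-.06)<.004)
    P=C[m]; r=cv2.minAreaRect((P[:,:2]*1000).astype('float32'));print('block',r,np.median(P[:,2]))
    # plane-project slot dark region: sub-pixel threshold on intensity
    g=cv2.cvtColor(im['pixels'],cv2.COLOR_BGR2GRAY)
    c=proj(im,[.520,.0618,.086])[0].astype(int); print(c); print(g[c[1]-9:c[1]+10,c[0]-8:c[0]+9])
    m=(abs(C[...,0]-.533)<.025)&(abs(C[...,1]+.165)<.025)&(abs(z-.11)<.003)
    P=C[m]; r=cv2.minAreaRect((P[:,:2]*1000).astype('float32'));print('handle',r,P.mean(0))
    for yy in (-.109,-.222):
      m=(abs(C[...,1]-yy)<.02)&(abs(C[...,0]-.533)<.04)&(z>.105);print(C[m].mean(0),m.sum())
```

```text
top0 cover ((520.4188232421875, 61.83139419555664), (35.92041015625, 82.07472229003906), 87.16484069824219) 0.08542554992869104
block ((560.1939697265625, -174.07009887695312), (170.64341735839844, 136.61117553710938), 75.61469268798828) 0.059571568919191055
[263 243]
[[108 105 107 109 110 111 110 110 111 109 111 111 110 110 108 110 103]
 [ 93 101 110 111 108 109 109 109 111 110 108 109 108 109 108 109 101]
 [ 60  94 112 112 112 113 111 113 110 110 112 112 109 108 108 109 100]
 [ 63  97 111 114 112 106  95  94  93  91  92  99 107 112 110 112 100]
 [ 64  99 110 111 110  97  66  59  68  84  88  98 106 109 111 114  98]
 [ 69  98 110 110 112  99  57  49  63  84  90  94 102 108 110 113  94]
 [ 67 100 110 111 113  94  48  43  43  51  67  80  98 110 113 112  95]
 [ 68 104 110 113 112  92  42  43  41  51  59  82 101 111 113 111  93]
 [ 72 110 113 113 110  95  52  50  51  52  53  75 100 108 113 114  94]
 [ 77 110 112 111 112  98  56  56  57  57  59  76 106 111 115 112  95]
 [ 79 110 113 112 108  88  53  64  77  68  64  85 112 111 114 113  89]
 [ 83 113 111 113 102  81  63  79 103  94  96  99 
[... 1898 characters left out ...]
 67  68  86 103 115 121 121 119 105  97  76]
 [129 125 125 121 119 113 104 106 112 119 120 118 106  93  75  59  53]
 [127 128 128 126 126 124 121 123 123 116 108  95  75  67  49  38  41]
 [126 126 124 127 127 126 120 120 108  89  78  63  48  42  40  33  32]
 [115 122 121 125 125 117 109  96  75  62  49  41  38  38  36  34  33]
 [ 93  95 114 119 108  96  77  63  46  42  37  37  35  33  31  34  31]
 [ 69  68  82  95  82  62  49  44  32  32  31  33  28  30  31  31  32]]
handle ((531.1508178710938, -167.3690948486328), (20.95347023010254, 16.819826126098633), 75.70027160644531) [ 0.53107909 -0.16775196  0.10975107]
[ 0.54458708 -0.11194053  0.10937523] 33
[ 0.51782376 -0.22391346  0.10882812] 33
```

Run:
```python
from h import *
im=ld('top0');C=cloud(im)
a=np.deg2rad(-2.9);ex=np.array([np.cos(a),np.sin(a)])
print(pt(im,263.1,243.1,.086))
for v in range(235,252):
  print(v,[f"{(C[v,u,:2]-[.5204,.0618])@ex*1000:.0f}:{C[v,u,2]*1000:.0f}" for u in range(259,269)])
im=ld('side0');print(proj(im,[.5204,.0618,.086]),pt(im,225.9,200.0,.086))
C=cloud(im)
for v in range(195,205):
  print(v,[f"{(C[v,u,:2]-[.5204,.0618])@ex*1000:.0f}:{C[v,u,2]*1000:.0f}" for u in range(219,234)])
```

```text
[0.52037589 0.06286261 0.086     ]
235 ['18:82', '17:88', '18:83', '18:86', '18:87', '18:87', '18:86', '19:83', '18:87', '19:85']
236 ['16:83', '16:82', '16:85', '16:85', '16:83', '16:84', '16:83', '16:85', '16:86', '17:86']
237 ['13:85', '13:90', '13:84', '13:88', '14:85', '14:83', '14:85', '14:84', '14:84', '14:88']
238 ['11:84', '11:86', '19:17', '12:74', '13:72', '12:81', '12:83', '12:83', '12:85', '12:87']
239 ['9:84', '9:86', '13:48', '10:74', '10:76', '10:75', '10:77', '11:75', '11:75', '10:85']
240 ['6:85', '6:88', '9:60', '8:69', '8:73', '8:72', '9:69', '9:70', '7:86', '8:86']
241 ['4:87', '4:87', '7:59', '7:65', '7:66', '7:63', '7:62', '7:67', '6:82', '5:87']
242 ['2:85', '2:86', '5:60', '5:62', '5:59', '5:60', '5:63', '5:63', '3:84', '3:84']
243 ['-0:83', '-0:85', '2:60', '2:61', '2:63', '3:62', '3:61', '3:61', '1:84', '1:86']
244 ['-3:85', '-2:84', '-2:80', '-1:77', '-1:79', '-1:77', '-1:77', '-1:75', '-1:85', '-1:84']
245 ['-5:88', '-5:85', '-4:80', '-4:76', '-3:77', '-3:77', '-3:76', '-3:79', '-4:86', '-3:84']
246 ['-7:84', '-7:84', '-5:61', '-4:60', '-4:60', '-4:62', '
[... 1299 characters left out ...]
16:88', '-12:86', '-12:87', '-10:88', '-6:85', '-3:83', '8:73', '9:74', '10:75', '15:71', '14:75', '6:85', '6:86', '6:88', '9:86']
201 ['-17:86', '-15:86', '-17:90', '-10:85', '0:75', '4:73', '5:73', '11:69', '12:70', '-1:86', '2:84', '3:85', '3:86', '5:86', '4:89']
202 ['-20:87', '-17:85', '-20:90', '-15:87', '-11:84', '-1:75', '5:71', '8:69', '-7:87', '-3:85', '-3:86', '-2:88', '0:87', '4:84', '2:89']
203 ['-24:89', '-20:86', '-20:88', '-18:87', '-13:83', '-14:86', '-10:84', '-11:87', '-7:85', '-8:87', '-6:87', '-5:87', '-2:86', '-1:87', '1:86']
204 ['-25:87', '-24:87', '-23:88', '-21:87', '-18:86', '-17:87', '-17:88', '-14:87', '-13:88', '-8:84', '-8:86', '-6:86', '-3:84', '3:80', '4:81']
```

```bash
cat > plan.py <<'E'
from h import *
def Rdown(yaw): # tool y along world yaw angle, z down
    y=np.array([np.cos(yaw),np.sin(yaw),0]);z=np.array([0,0,-1.]);x=np.cross(y,z);return np.c_[x,y,z]
def rows(target,yaw_deg,n,g=None,pr=True):
    s=ctrl.get_state();p=np.array(s['position']);R=Ro.from_rotvec(s['tool_rot']).as_matrix()
    T=Rdown(np.deg2rad(yaw_deg)); w=Ro.from_matrix(R.T@T).as_rotvec()
    print('pos',np.round(p,4),'yaw',round(np.degrees(np.arctan2(R[1,1],R[0,1])),2),'dpos',np.round(np.array(target)-p,4),'rot',np.round(w,4),'F',np.round(s['ft_force'],2),'g',round(s['grip_width'],4),'t',round(float(s['time']),2))
    out=[]
    for i in range(n):
        Ri=R@Ro.from_rotvec(w*i/n).as_matrix(); d=Ri.T@((np.array(target)-p)/n)*100
        out.append(' '.join(f'{v:.2f}' for v in d)+' '+' '.join(f'{v:.3f}' for v in w/n))
    print(';\n'.join(out))
E
python3 -c "
from plan import *
rows([.50,.2,.40],25,8)
"
```

```text
pos [0.2542 0.5981 0.4039] yaw 66.98 dpos [ 0.2458 -0.3981 -0.0039] rot [-1.300e-03  6.000e-04  7.327e-01] F [0.52 0.07 0.51] g 0.997 t 0.15
-4.77 -3.38 0.05 -0.000 0.000 0.092;
-5.06 -2.93 0.05 -0.000 0.000 0.092;
-5.31 -2.45 0.05 -0.000 0.000 0.092;
-5.51 -1.96 0.05 -0.000 0.000 0.092;
-5.67 -1.44 0.05 -0.000 0.000 0.092;
-5.78 -0.92 0.05 -0.000 0.000 0.092;
-5.84 -0.39 0.05 -0.000 0.000 0.092;
-5.85 0.15 0.05 -0.000 0.000 0.092
```

>>> play_rows(targets="-4.8 -3.4 0 0 0 0.092 0.2;-5.1 -2.9 0 0 0 0.092 0.2;-5.3 -2.5 0 0 0 0.092 0.2;-5.5 -2 0 0 0 0.092 0.2;-5.7 -1.4 0 0 0 0.092 0.2;-5.8 -0.9 0 0 0 0.092 0.2;-5.8 -0.4 0 0 0 0.092 0.2;-5.8 0.2 0 0 0 0.092 0.2")

```text
time: 1.15
position: [0.5002, 0.1902, 0.4007]
tool_rot: [-1.707, -2.634, 0.005]
ft_force: [0.5, 0.6, 0.6]
grip_width: 0.6
```

```bash
python3 -c "
from plan import *
rows([.532,-.1665,.40],-13.6,9)
"
```

```text
pos [0.5002 0.1902 0.4007] yaw 24.1 dpos [ 0.0318 -0.3567 -0.0007] rot [-0.0039  0.0009  0.658 ] F [0.47 0.62 0.64] g 0.5998 t 1.15
-3.76 -1.30 0.01 -0.000 0.000 0.073;
-3.85 -1.02 0.01 -0.000 0.000 0.073;
-3.91 -0.73 0.01 -0.000 0.000 0.073;
-3.95 -0.45 0.01 -0.000 0.000 0.073;
-3.98 -0.16 0.01 -0.000 0.000 0.073;
-3.98 0.13 0.01 -0.000 0.000 0.073;
-3.96 0.42 0.01 -0.000 0.000 0.073;
-3.91 0.71 0.01 -0.000 0.000 0.073;
-3.85 1.00 0.01 -0.000 0.000 0.073
```

>>> play_rows(targets="-3.8 -1.3 0 0 0 0.073 0.2;-3.9 -1 0 0 0 0.073 0.2;-3.9 -0.7 0 0 0 0.073 0.2;-3.9 -0.4 0 0 0 0.073 0.2;-4 -0.2 0 0 0 0.073 0.2;-4 0.1 0 0 0 0.073 0.2;-4 0.4 0 0 0 0.073 0.2;-3.9 0.7 0 0 0 0.073 0.2;-3.8 1 0 0 0 0.073 0.2;0 0 0 0 0 0 0.2")

```text
time: 2.4
position: [0.5266, -0.1852, 0.3997]
tool_rot: [-2.5, -1.902, 0.009]
ft_force: [-0.2, 0.3, -0.6]
grip_width: 0.6
```

```bash
python3 -c "
from plan import *
im=shot('wrist','w1')
rows([.532,-.1665,.30],-13.6,2)
print(proj(im,[[.532,-.1665,.11],[.532,-.1665,.06]]))
"
```

```text
pos [ 0.527  -0.1831  0.3994] yaw -15.25 dpos [ 0.005   0.0166 -0.0994] rot [-0.0045  0.0028 -0.0289] F [-0.17  0.69  0.64] g 0.599 t 2.45
0.88 0.04 4.97 -0.002 0.001 -0.014;
0.87 0.04 4.97 -0.002 0.001 -0.014
[[279.9800018  183.83256094]
 [280.17954305 172.98678838]]
```

View pics/w1.png

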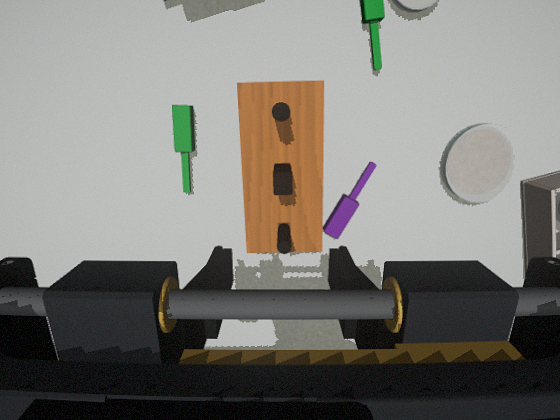

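```bash
python3 -c "
from plan import *
im=ld('w1');C=cloud(im);z=C[...,2]
for c in ([.5335,-.166],[.547,-.109],[.519,-.222]):
  m=(abs(C[...,0]-c[0])<.022)&(abs(C[...,1]-c[1])<.022)&(z>.104)&(z<.116)
  P=C[m];print(m.sum(),P.mean(0),cv2.minAreaRect((P[:,:2]*1000).astype('float32')))
m=(abs(C[...,0]-.533)<.1)&(abs(C[...,1]+.14)<.08)&(abs(z-.06)<.004)
P=C[m];print(cv2.minAreaRect((P[:,:2]*1000).astype('float32')))
a=cv2.resize(im['pixels'][155:210,245:320],None,fx=10,fy=10,interpolation=cv2.INTER_CUBIC);cv2.imwrite('pics/w1z.png',np.clip(a*2.0,0,255).astype('uint8'))
"
```

```text
464 [ 0.53454676 -0.16568371  0.11016685] ((534.3155517578125, -166.11766052246094), (20.04376983642578, 15.98206901550293), 75.19264221191406)
281 [ 0.54826712 -0.11040266  0.11062158] ((548.121826171875, -110.52242279052734), (14.330748558044434, 13.76974105834961), 28.727027893066406)
182 [ 0.52059378 -0.22150976  0.10970899] ((520.327880859375, -222.14576721191406), (12.58686351776123, 12.068016052246094), 6.949277877807617)
((536.8839111328125, -156.04627990722656), (149.27685546875, 80.35616302490234), 76.13587188720703)
```

View pics/w1z.png

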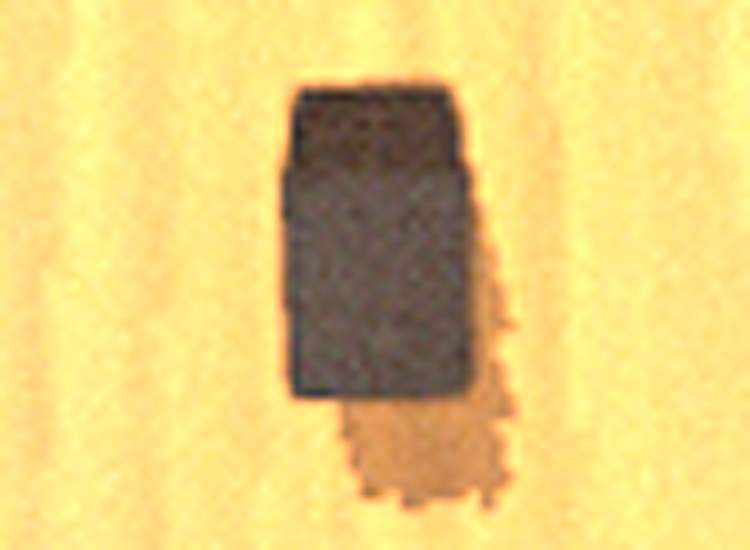

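```bash
python3 -c "
from plan import *
rows([.5335,-.1662,.33],-13.9,2)
"
```

```text
pos [ 0.527  -0.1831  0.3994] yaw -15.25 dpos [ 0.0065  0.0169 -0.0694] rot [-0.0045  0.0028 -0.0236] F [-0.17  0.69  0.64] g 0.599 t 2.45
0.91 0.11 3.47 -0.002 0.001 -0.012;
0.90 0.11 3.47 -0.002 0.001 -0.012
```

>>> play_rows(targets="0.91 0.11 3.5 -0.002 0.001 -0.012 0;0.9 0.11 3.4 -0.002 0.001 -0.012 0;0 0 0 0 0 0 0")

```text
time: 2.82
position: [0.5344, -0.1617, 0.3289]
tool_rot: [-2.465, -1.945, -0.002]
ft_force: [0.2, 0.3, 0.3]
grip_width: 0.505
```

```bash
python3 -c "
from plan import *
rows([.5335,-.1662,.251],-13.9,4)
"
```

```text
pos [ 0.5344 -0.1617  0.3289] yaw -13.47 dpos [-0.0009 -0.0045 -0.0779] rot [-0.0005 -0.0022  0.0076] F [0.2  0.34 0.33] g 0.5047 t 2.83
-0.12 0.01 1.95 -0.000 -0.001 0.002;
-0.12 0.01 1.95 -0.000 -0.001 0.002;
-0.12 0.01 1.95 -0.000 -0.001 0.002;
-0.12 0.01 1.95 -0.000 -0.001 0.002
```

>>> play_rows(targets="-0.4 0 1.9 0 -0.001 0.004 0;0 0 1.9 0 -0.001 0.003 0;0 0 1.9 0 0 0 0;0 0 1.0 0 0 0 0;0 0 0 0 0 0 0")

```text
time: 3.45
position: [0.5344, -0.1659, 0.2605]
tool_rot: [2.471, 1.936, 0.004]
ft_force: [0.5, 0.3, -0.0]
grip_width: 0.501
```

```bash
python3 -c "
from plan import *
rows([.5335,-.1662,.251],-13.9,1)
"
```

```text
pos [ 0.5344 -0.1659  0.2605] yaw -13.86 dpos [-0.0009 -0.0003 -0.0095] rot [ 0.0034 -0.0006  0.0007] F [ 0.54  0.26 -0.01] g 0.5011 t 3.45
-0.05 -0.08 0.95 0.003 -0.001 0.001
```

>>> play_rows(targets="-0.05 -0.05 0.9 0.003 0 0 0;0 0 0 0 0 0 0;0 0 0 0 0 0 -1;0 0 0 0 0 0 -1;0 0 0 0 0 0 -1;0 0 0 0 0 0 -1;0 0 0 0 0 0 -1", newtons=60)

```text
time: 4.32
position: [0.5342, -0.1666, 0.2528]
tool_rot: [2.473, 1.936, 0.004]
ft_force: [-0.5, -0.2, -0.9]
grip_width: 0.179
```

```bash
python3 -c "
from plan import *
rows([.5335,-.1662,.251],-13.9,1); st()
"
```

```text
pos [ 0.5342 -0.1666  0.2528] yaw -13.88 dpos [-0.0007  0.0004 -0.0018] rot [ 0.0025 -0.0014  0.0004] F [-0.5  -0.23 -0.94] g 0.1793 t 4.33
0.02 -0.08 0.18 0.003 -0.001 0.000
{'time': 4.325, 'joint_positions': [-0.2867, 0.2906, 0.6246, 1.8731, -0.1977, 1.0367, 0.1767], 'position': [0.5342, -0.1666, 0.2528], 'tool_rot': [2.4726, 1.9361, 0.0041], 'ft_force': [-0.4952, -0.2343, -0.9408], 'torque': [-0.1162, 0.0589, 0.0611], 'grip_width': 0.1793}
```

>>> play_rows(targets="0 0 -1 0 0 0 -1;0 0 -2 0 0 0 -1;0 0 -2.5 0 0 0 -1;0 0 -2.5 0 0 0 -1;0 0 -2.5 0 0 0 -1;0 0 -1.5 0 0 0 -1;0 0 0 0 0 0 -1")

```text
time: 5.2
position: [0.5341, -0.1671, 0.3794]
tool_rot: [2.471, 1.933, 0.008]
ft_force: [-0.8, 0.2, -1.9]
grip_width: 0.179
```

```bash
python3 -c "
from plan import *
rows([.5115,.0618,.372],-2.9,5); im=shot('side','s2'); cv2.imwrite('pics/s2z.png',cv2.resize(im['pixels'][130:330,180:380],None,fx=3,fy=3))
"
```

```text
pos [ 0.5341 -0.1671  0.3794] yaw -13.92 dpos [-0.0226  0.2289 -0.0074] rot [ 0.0065 -0.0007 -0.1924] F [-0.81  0.2  -1.92] g 0.1785 t 5.2
4.33 -1.54 0.14 0.001 -0.000 -0.038;
4.39 -1.37 0.14 0.001 -0.000 -0.038;
4.44 -1.20 0.15 0.001 -0.000 -0.038;
4.48 -1.03 0.15 0.001 -0.000 -0.038;
4.52 -0.86 0.15 0.001 -0.000 -0.038
```

View pics/s2z.png

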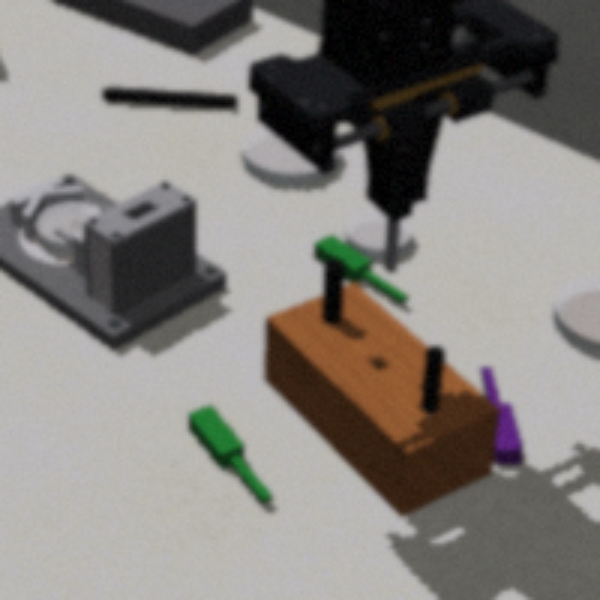

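>>> play_rows(targets="4.3 -1.5 0.1 0.002 0 -0.038 -1;4.4 -1.4 0.1 0.002 0 -0.038 -1;4.4 -1.2 0.1 0.002 0 -0.038 -1;4.5 -1 0.1 0.001 0 -0.038 -1;4.2 -0.8 0.1 0 0 -0.038 -1;0 0 0 0 0 0 -1")

```text
time: 6.0
position: [0.5089, 0.0646, 0.3654]
tool_rot: [-2.27, -2.161, 0.017]
ft_force: [0.7, -0.1, -0.6]
grip_width: 0.177
```

```bash
python3 -c "
from plan import *
rows([.512,.0622,.35],-2.9,1); im=shot('wrist','w3'); cv2.imwrite('pics/w3z.png',cv2.resize(im['pixels'][60:300,180:400],None,fx=2.5,fy=2.5))
"
```

```text
pos [0.5089 0.0646 0.3654] yaw -2.82 dpos [ 0.0031 -0.0024 -0.0154] rot [-0.0129  0.0029  0.0014] F [ 0.67 -0.07 -0.64] g 0.1772 t 6.0
-0.22 0.34 1.54 -0.013 0.003 0.001
```

View pics/w3z.png

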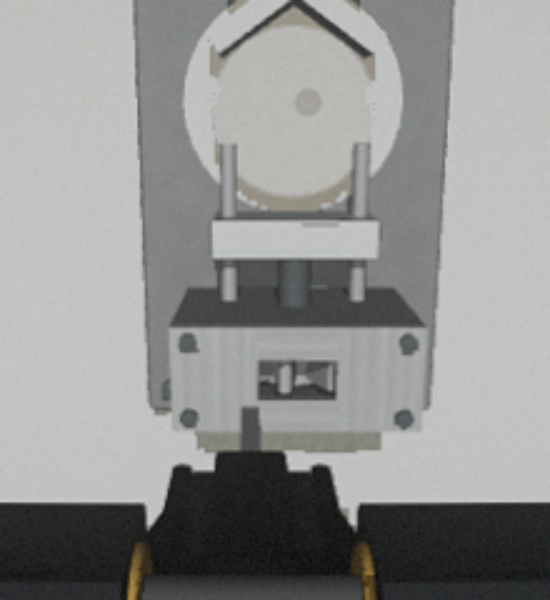

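```bash
python3 -c "
from plan import *
im=ld('w3');f=lambda x,y,z:pt(im,180+x/2.5-.3,60+y/2.5-.3,z)
c=[f(x,y,.086) for x,y in((258,360),(337,360),(337,400),(258,400))];print(np.round(c,4),np.mean(c,0))
print('tooth',f(285,378,.077)); print('cover corners',np.round([f(x,y,.086) for x,y in((170,328),(426,326),(421,432),(170,431))],4))
print('tip',f(241.5,407,.1246),f(259,407,.1246))
C=cloud(im);z=C[...,2]
m=(abs(C[...,0]-.52)<.08)&(abs(C[...,1]-.16)<.12)&(abs(z-.016)<.004);print(cv2.minAreaRect((C[m][:,:2]*1000).astype('float32')))
m=(abs(C[...,0]-.52)<.05)&(abs(C[...,1]-.0618)<.03)&(abs(z-.086)<.004);print(cv2.minAreaRect((C[m][:,:2]*1000).astype('float32')),np.median(C[m][:,2]))
a=np.deg2rad(-2.9);ex=np.array([np.cos(a),np.sin(a)])
for v in (210,212):
  print([f'{(C[v,u,:2]-[.5205,.0618])@ex*1000:.0f}:{C[v,u,2]*1000:.0f}' for u in range(280,318)])
# jaw face & fence
print('jaw front top edge',f(212,220,.050),f(378,220,.050)); print('V apex',f(294,3,.040))
print(proj(im,[.5343-.0,0,0]))
"
```

```text
[[0.509  0.0697 0.086 ]
 [0.535  0.0686 0.086 ]
 [0.5347 0.0547 0.086 ]
 [0.5084 0.0559 0.086 ]] [0.52178379 0.06221703 0.086     ]
tooth [0.51782126 0.06039393 0.077     ]
cover corners [[0.4809 0.0818 0.086 ]
 [0.5641 0.0787 0.086 ]
 [0.5629 0.042  0.086 ]
 [0.4781 0.0461 0.086 ]]
tip [0.50436967 0.06686211 0.1246    ] [0.50935247 0.06664202 0.1246    ]
((525.2201538085938, 132.6546630859375), (190.02645874023438, 120.88705444335938), 87.5798568725586)
((521.4662475585938, 62.49673843383789), (36.88371276855469, 83.42767333984375), 87.51142120361328) 0.08655554595673903
['-14:87', '-13:86', '-13:87', '-12:87', '-11:64', '-10:64', '-9:65', '-8:62', '-7:62', '-6:60', '-5:60', '-5:76', '-4:77', '-3:78', '-2:78', '-2:79', '-1:77', '0:72', '2:64', '3:63', '3:63', '4:62', '5:62', '6:62', '7:63', '8:66', '9:67', '9:68', '10:71', '11:72', '12:74', '12:74', '13:75', '14:75', '15:75', '15:87', '16:86', '16:87']
['-14:86', '-13:86', '-13:86', '-12:86', '-11:47', '-10:46', '-9:45', '-8:46', '-7:60', '-6:60', '-5:61', '-5:77', '-4:77', '-3:79', '-2:79', '-2:79', '-1:76', '0:74', '2:62', '3:62', '4:63', '4:63', '5:62', '6:61', '7:61', '8:66', '9:67', '9:69', '10:70', '11:72', '12:74', '12:74', '13:75', '14:75', '14:81', '15:86', '16:86', '16:87']
jaw front top edge [0.4943975  0.11223355 0.05      ] [0.55354439 0.10951285 0.05      ]
V apex [0.52658442 0.18430413 0.04      ]
[[308.32969404 241.39888796]]
```

>>> play_rows(targets="-0.15 0.25 0.8 -0.013 0.003 0.001 -1;0 0 0.8 0 0 0 -1;0 0 0.8 0 0 0 -1;0 0 0 0 0 0 -1")

```text
time: 6.55
position: [0.5115, 0.0562, 0.3379]
tool_rot: [2.287, 2.152, -0.006]
ft_force: [0.4, 0.6, -0.7]
grip_width: 0.183
```

```bash
python3 -c "
from plan import *
rows([.5113,.063,.335],-2.7,1); im=shot('wrist','w4'); cv2.imwrite('pics/w4z.png',cv2.resize(im['pixels'][150:270,220:360],None,fx=4,fy=4,interpolation=cv2.INTER_CUBIC))
"
```

```text
pos [0.5115 0.0562 0.3379] yaw -3.48 dpos [-0.0002  0.0068 -0.0029] rot [-0.0016  0.0035 -0.0136] F [ 0.38  0.59 -0.71] g 0.1828 t 6.55
0.68 -0.06 0.29 -0.002 0.003 -0.014
```

View pics/w4z.png

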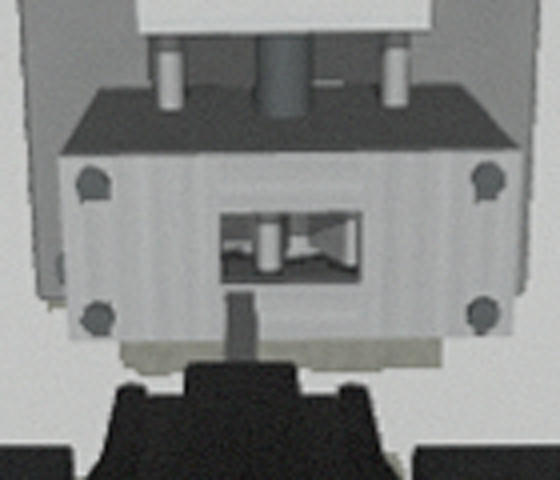

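>>> play_rows(targets="0.7 -0.05 0 0 0.003 -0.012 -1;0 0 0 0 0 0 -1;0 0 0 0 0 0 -1")

```text
time: 6.98
position: [0.5119, 0.0639, 0.3392]
tool_rot: [2.274, 2.168, 0.001]
ft_force: [-0.7, 0.6, 0.2]
grip_width: 0.178
```

```bash
python3 -c "
from plan import *
rows([.5113,.063,.335],-2.7,1); im=shot('wrist','w5'); cv2.imwrite('pics/w5z.png',cv2.resize(im['pixels'][150:270,220:360],None,fx=4,fy=4,interpolation=cv2.INTER_CUBIC))
"
```

```text
pos [0.5119 0.0639 0.3392] yaw -2.73 dpos [-0.0006 -0.0009 -0.0042] rot [ 0.0007 -0.0006 -0.0005] F [-0.75  0.63  0.19] g 0.1777 t 6.97
-0.09 -0.06 0.42 0.001 -0.001 -0.001
```

View pics/w5z.png

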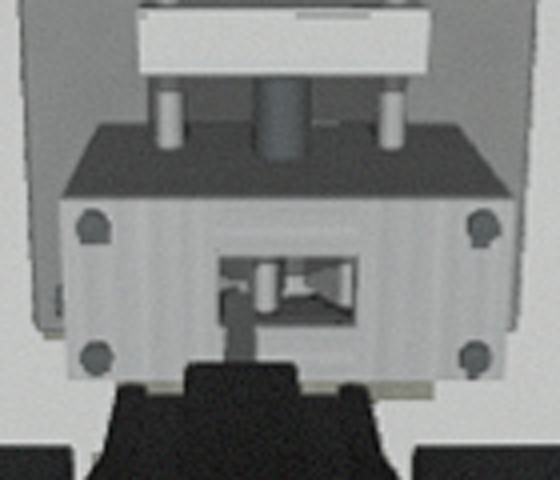

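```bash
python3 -c "
from plan import *
im=ld('w5');f=lambda x,y,z:pt(im,220+x/4-.4,150+y/4-.4,z)
c=[f(x,y,.086) for x,y in((220,256),(357,256),(356,325),(219,324))];print(np.round(c,4),np.mean(c,0))
print('tip',f(225,290,.0984),f(255,290,.0984)); print('tooth',f(256,265,.077),f(278,265,.077))
"
```

```text
[[0.5095 0.0697 0.086 ]
 [0.535  0.0685 0.086 ]
 [0.5345 0.0548 0.086 ]
 [0.5086 0.0563 0.086 ]] [0.52188581 0.06233135 0.086     ]
tip [0.51041098 0.06718326 0.0984    ] [0.51574449 0.06693075 0.0984    ]
tooth [0.5160672 0.0647885 0.077    ] [0.52033202 0.06458652 0.077     ]
```

>>> play_rows(targets="-0.06 -0.08 0.7 0 0 0 -1;0 0 0.5 0 0 0 -1;0 0 0.3 0 0 0 -1;0 0 0 0 0 0 -1")

```text
time: 7.52
position: [0.5109, 0.0633, 0.3228]
tool_rot: [-2.274, -2.168, -0.001]
ft_force: [-0.1, 0.7, -1.6]
grip_width: 0.175
```

```bash
python3 -c "
from plan import *
rows([.5112,.0633,.3068],-2.7,1)"
```

```text
pos [0.5109 0.0633 0.3228] yaw -2.73 dpos [ 0.0003  0.     -0.016 ] rot [ 0.0001 -0.0005 -0.0006] F [-0.09  0.65 -1.62] g 0.1746 t 7.53
0.01 0.03 1.60 0.000 -0.001 -0.001
```

>>> play_rows(targets="0 0 0.4 0 0 0 -1;0 0 0.4 0 0 0 -1;0 0 0.2 0 0 0 -1;0 0 0 0 0 0 -1")

```text
time: 8.02
position: [0.5109, 0.0632, 0.3122]
tool_rot: [-2.274, -2.168, -0.001]
ft_force: [-0.7, -0.9, -1.0]
grip_width: 0.181
```

```bash
python3 -c "
from plan import *
rows([.5112,.0633,.3068],-2.7,1)"
```

```text
pos [0.5109 0.0632 0.3122] yaw -2.74 dpos [ 0.0003  0.0001 -0.0054] rot [ 0.0002 -0.0005 -0.0006] F [-0.66 -0.92 -1.  ] g 0.1808 t 8.03
0.01 0.03 0.54 0.000 -0.000 -0.001
```

>>> play_rows(targets="0 0 0.4 0 0 0 -1;0 0 0 0 0 0 -1;0 0.2 0 0 0 0 -1;0 0.2 0 0 0 0 -1;0 0 0 0 0 0 -1")

```text
time: 8.65
position: [0.5136, 0.0633, 0.3075]
tool_rot: [-2.27, -2.165, 0.006]
ft_force: [-1.8, 0.2, -0.8]
grip_width: 0.175
```

```bash
python3 -c "
from plan import *
rows([.5300,.0623,.3068],-2.7,1)"
```

```text
pos [0.5136 0.0633 0.3075] yaw -2.72 dpos [ 0.0164 -0.001  -0.0007] rot [-0.006  -0.0004 -0.0004] F [-1.77  0.16 -0.84] g 0.1752 t 8.65
-0.02 1.64 0.06 -0.006 -0.000 -0.000
```

>>> play_rows(targets="0 0.2 0 0 0 0 -1;0 0.2 0 0 0 0 -1")

```text
time: 8.9
position: [0.5166, 0.0632, 0.307]
tool_rot: [-2.268, -2.163, 0.011]
ft_force: [-5.5, 0.1, 1.9]
grip_width: 0.18
```

>>> play_rows(targets="0 0.2 0 0 0 0 -1;0 0.2 0 0 0 0 -1")

```text
time: 9.15
position: [0.5198, 0.0631, 0.3066]
tool_rot: [-2.265, -2.161, 0.016]
ft_force: [-4.9, -0.0, 1.6]
grip_width: 0.181
```

>>> play_rows(targets="0 0.12 0 -0.006 0 0 -1;0 0.12 0 -0.006 0 0 -1")

```text
time: 9.4
position: [0.521, 0.0632, 0.3061]
tool_rot: [-2.268, -2.165, 0.01]
ft_force: [-6.3, 0.0, 3.9]
grip_width: 0.181
```

>>> play_rows(targets="0 0.12 0 -0.006 0 0 -1;0 0.12 0 -0.006 0 0 -1")

```text
time: 9.65
position: [0.5222, 0.0631, 0.3059]
tool_rot: [-2.272, -2.168, 0.003]
ft_force: [-6.1, 0.5, 2.5]
grip_width: 0.177
```

```bash
python3 -c "
from plan import *
rows([.5300,.0623,.3068],-2.7,1);im=shot('wrist','w6'); cv2.imwrite('pics/w6z.png',cv2.resize(im['pixels'][60:300,180:400],None,fx=2.5,fy=2.5))"
```

```text
pos [0.5222 0.0631 0.3059] yaw -2.68 dpos [ 0.0078 -0.0008  0.0009] rot [-0.0021  0.0005  0.0004] F [-6.15  0.5   2.49] g 0.1771 t 9.65
-0.05 0.79 -0.10 -0.002 0.000 0.000
```

View pics/w6z.png

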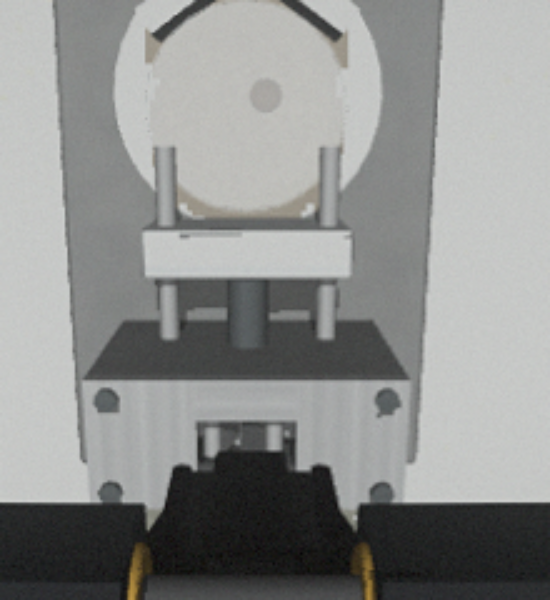

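>>> play_rows(targets="0 0.18 0 -0.004 0 0 -1;0 0.18 0 -0.004 0 0 -1")

```text
time: 9.95
position: [0.5245, 0.0631, 0.3053]
tool_rot: [2.272, 2.169, -0.0]
ft_force: [-6.9, 0.0, 2.1]
grip_width: 0.178
```

>>> play_rows(targets="0 0.18 0 -0.004 0 0 -1;0 0.18 0 -0.003 0 0 -1")

```text
time: 10.2
position: [0.5267, 0.0631, 0.3045]
tool_rot: [2.271, 2.168, -0.0]
ft_force: [-5.5, 0.0, 1.3]
grip_width: 0.182
```

```bash
python3 -c "
from plan import *
rows([.5300,.0623,.3068],-2.7,1)"
```

```text
pos [0.5267 0.0631 0.3045] yaw -2.65 dpos [ 0.0033 -0.0008  0.0023] rot [0.0012 0.0012 0.0009] F [-5.53  0.04  1.28] g 0.1817 t 10.2
-0.06 0.34 -0.23 0.001 0.001 0.001
```

>>> play_rows(targets="-0.03 0.17 -0.1 -0.002 0 0 -1;-0.03 0.17 -0.1 -0.002 0 0 -1")

```text
time: 10.45
position: [0.528, 0.0629, 0.3047]
tool_rot: [-2.27, -2.169, 0.005]
ft_force: [-6.0, 1.9, -0.3]
grip_width: 0.179
```

```bash
python3 -c "
from plan import *
rows([.5303,.0623,.3068],-2.7,1)"
```

```text
pos [0.528  0.0629 0.3047] yaw -2.61 dpos [ 0.0023 -0.0006  0.0021] rot [-0.0033  0.0014  0.0015] F [-5.98  1.87 -0.35] g 0.1791 t 10.45
-0.05 0.23 -0.21 -0.003 0.001 0.002
```

>>> play_rows(targets="0 0.17 -0.1 -0.004 0 0 -1;0 0.17 -0.1 -0.004 0 0 -1")

```text
time: 10.7
position: [0.529, 0.0632, 0.3045]
tool_rot: [-2.269, -2.169, 0.009]
ft_force: [-6.0, 0.5, -1.5]
grip_width: 0.181
```

```bash
python3 -c "
from plan import *
rows([.5293,.0623,.335],-2.7,1)"
```

```text
pos [0.529  0.0632 0.3045] yaw -2.58 dpos [ 0.0003 -0.0009  0.0305] rot [-0.0055  0.0023  0.002 ] F [-6.    0.52 -1.54] g 0.1807 t 10.7
-0.09 0.02 -3.05 -0.005 0.002 0.002
```

>>> play_rows(targets="0 0.2 0 -0.005 0 0 -1;0 0.2 0 -0.005 0 0 -1")

```text
time: 10.95
position: [0.531, 0.0633, 0.303]
tool_rot: [-2.27, -2.171, 0.008]
ft_force: [-6.4, 0.3, 1.2]
grip_width: 0.177
```

```bash
python3 -c "
from plan import *
rows([.5293,.0623,.335],-2.7,1);im=shot('wrist','w7'); cv2.imwrite('pics/w7z.png',cv2.resize(im['pixels'][60:300,180:400],None,fx=2.5,fy=2.5))"
```

```text
pos [0.531  0.0633 0.303 ] yaw -2.56 dpos [-0.0017 -0.001   0.032 ] rot [-0.0038  0.0031  0.0025] F [-6.36  0.27  1.15] g 0.1771 t 10.95
-0.11 -0.18 -3.20 -0.004 0.003 0.002
```

View pics/w7z.png

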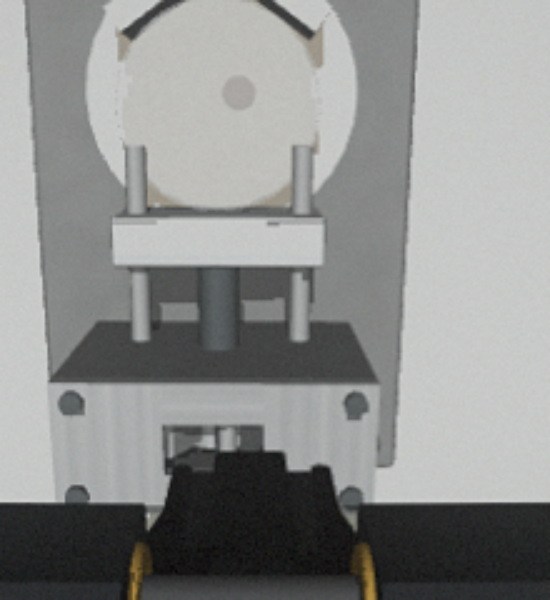

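>>> play_rows(targets="-0.05 -0.2 -0.3 -0.002 0.001 0.001 -1;0 0 -0.8 -0.001 0.001 0.001 -1;0 0 -0.8 0 0 0 -1;0 0 -0.4 0 0 0 -1;0 0 0 0 0 0 -1")

```text
time: 11.62
position: [0.5314, 0.0626, 0.3291]
tool_rot: [2.268, 2.164, 0.01]
ft_force: [-0.8, 0.1, -1.3]
grip_width: 0.182
```

```bash
python3 -c "
from plan import *
rows([.5167,.0628,.325],-2.7,1)"
```

```text
pos [0.5314 0.0626 0.3291] yaw -2.7 dpos [-0.0147  0.0002 -0.0041] rot [0.0093 0.0002 0.    ] F [-0.84  0.11 -1.25] g 0.1818 t 11.62
-0.05 -1.47 0.40 0.009 0.000 0.000
```

>>> play_rows(targets="-0.03 -0.5 -0.1 0.005 0 0 -1;0 -0.5 -0.1 0.003 0 0 -1;0 -0.4 0 0.001 0 0 -1;0 0 0 0 0 0 -1")

```text
time: 12.12
position: [0.5164, 0.0629, 0.3312]
tool_rot: [2.273, 2.168, 0.0]
ft_force: [-0.1, -0.3, -0.6]
grip_width: 0.18
```

```bash
python3 -c "
from plan import *
rows([.5167,.0628,.325],-2.7,1);im=shot('wrist','w8'); cv2.imwrite('pics/w8z.png',cv2.resize(im['pixels'][150:270,220:360],None,fx=4,fy=4,interpolation=cv2.INTER_CUBIC))"
```

```text
pos [0.5164 0.0629 0.3312] yaw -2.7 dpos [ 0.0003 -0.0001 -0.0062] rot [0.0005 0.0001 0.0001] F [-0.12 -0.32 -0.59] g 0.1801 t 12.12
-0.01 0.03 0.62 0.000 0.000 0.000
```

View pics/w8z.png

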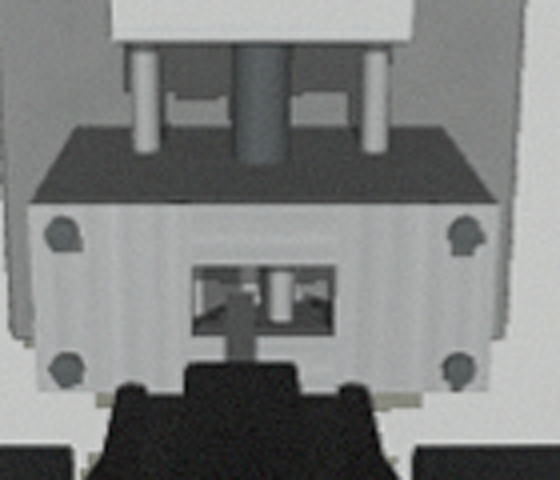

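>>> play_rows(targets="0 0 0.6 0 0 0 -1;0 0 0.6 0 0 0 -1;0 0 0.4 0 0 0 -1;0 0 0 0 0 0 -1")

```text
time: 12.68
position: [0.5166, 0.0629, 0.3134]
tool_rot: [2.273, 2.168, -0.001]
ft_force: [-0.1, 0.7, -0.4]
grip_width: 0.178
```

```bash
python3 -c "
from plan import *
rows([.5167,.0628,.309],-2.7,1)"
```

```text
pos [0.5166 0.0629 0.3134] yaw -2.71 dpos [ 0.0001 -0.0001 -0.0044] rot [-0.0001  0.0008 -0.0001] F [-0.1   0.66 -0.37] g 0.1779 t 12.68
-0.01 0.01 0.44 -0.000 0.001 -0.000
```

>>> play_rows(targets="0 0 0.35 0 0 0 -1;0 0 0 0 0 0 -1;0 0.2 0 -0.002 0 0 -1;0 0.2 0 -0.003 0 0 -1")

```text
time: 13.18
position: [0.5196, 0.0628, 0.3095]
tool_rot: [2.273, 2.168, -0.001]
ft_force: [-5.7, 0.7, 3.4]
grip_width: 0.18
```

>>> play_rows(targets="0 0.18 0 -0.004 0 0 -1;0 0.15 0 -0.003 0 0 -1")

```text
time: 13.42
position: [0.5211, 0.0628, 0.3093]
tool_rot: [2.273, 2.169, -0.002]
ft_force: [-5.9, -0.1, 4.0]
grip_width: 0.181
```

```bash
python3 -c "
from plan import *
rows([.5303,.0623,.3068],-2.7,1)"
```

```text
pos [0.5211 0.0628 0.3093] yaw -2.68 dpos [ 0.0092 -0.0005 -0.0025] rot [-0.0008  0.001   0.0003] F [-5.89 -0.11  4.02] g 0.1812 t 13.43
-0.01 0.92 0.25 -0.001 0.001 0.000
```

>>> play_rows(targets="0 0.17 0 -0.003 0 0 -1;0 0.15 0 -0.003 0 0 -1")

```text
time: 13.68
position: [0.5226, 0.0628, 0.3092]
tool_rot: [-2.272, -2.168, 0.004]
ft_force: [-4.4, -0.7, 3.6]
grip_width: 0.178
```

>>> play_rows(targets="0 0.17 0 -0.003 0 0 -1;0 0.15 0 -0.003 0 0 -1")

```text
time: 13.92
position: [0.5241, 0.0628, 0.309]
tool_rot: [-2.271, -2.168, 0.006]
ft_force: [-4.1, -0.3, 3.4]
grip_width: 0.177
```

```bash
python3 -c "
from plan import *
rows([.5303,.0623,.3068],-2.7,1)"
```

```text
pos [0.5241 0.0628 0.309 ] yaw -2.65 dpos [ 0.0062 -0.0005 -0.0022] rot [-0.0036  0.0014  0.0008] F [-4.14 -0.25  3.4 ] g 0.1772 t 13.93
-0.02 0.62 0.22 -0.004 0.001 0.001
```

>>> play_rows(targets="0 0.17 0 -0.004 0 0 -1;0 0.15 0 -0.004 0 0 -1")

```text
time: 14.18
position: [0.5252, 0.0628, 0.3088]
tool_rot: [-2.27, -2.168, 0.007]
ft_force: [-7.3, -0.7, 6.1]
grip_width: 0.18
```

>>> play_rows(targets="0 0.17 0 -0.004 0 0 -1;0 0.15 0 -0.004 0 0 -1")

```text
time: 14.42
position: [0.526, 0.0628, 0.3087]
tool_rot: [-2.269, -2.168, 0.01]
ft_force: [-7.8, 0.1, 4.9]
grip_width: 0.184
```

```bash
python3 -c "
from plan import *
rows([.5303,.0623,.3068],-2.7,1);im=shot('wrist','w9'); cv2.imwrite('pics/w9z.png',cv2.resize(im['pixels'][40:280,160:380],None,fx=2.5,fy=2.5))"
```

```text
pos [0.526  0.0628 0.3087] yaw -2.62 dpos [ 0.0043 -0.0005 -0.0019] rot [-0.0069  0.0018  0.0015] F [-7.8   0.06  4.9 ] g 0.184 t 14.43
-0.03 0.44 0.19 -0.007 0.002 0.001
```

View pics/w9z.png

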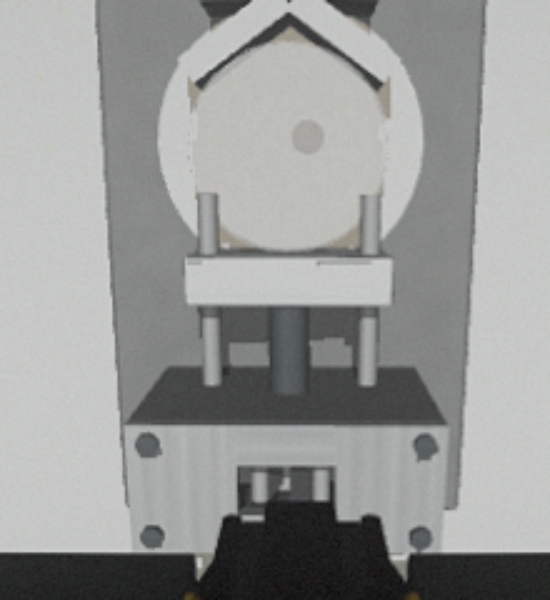

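>>> play_rows(targets="0 0.15 0 -0.005 0 0 -1")

```text
time: 14.6
position: [0.5261, 0.0628, 0.3087]
tool_rot: [-2.268, -2.167, 0.01]
ft_force: [-8.1, -0.7, 6.7]
grip_width: 0.177
```

>>> play_rows(targets="0 0.15 0 -0.005 0 0 -1")

```text
time: 14.72
position: [0.5263, 0.0628, 0.3087]
tool_rot: [-2.268, -2.167, 0.011]
ft_force: [-8.3, -1.1, 6.0]
grip_width: 0.185
```

```bash
python3 -c "
from plan import *
rows([.5303,.0623,.3068],-2.7,1)"
```

```text
pos [0.5263 0.0628 0.3087] yaw -2.6 dpos [ 0.004  -0.0005 -0.0019] rot [-0.008   0.002   0.0018] F [-8.3  -1.11  6.04] g 0.1847 t 14.72
-0.03 0.40 0.19 -0.008 0.002 0.002
```

>>> play_rows(targets="0 0.18 0 -0.006 0 0 -1")

```text
time: 14.85
position: [0.5266, 0.0628, 0.3086]
tool_rot: [-2.268, -2.168, 0.011]
ft_force: [-8.5, -0.5, 6.8]
grip_width: 0.181
```

>>> play_rows(targets="0 0.18 0 -0.006 0 0 -1")

```text
time: 14.98
position: [0.5268, 0.0628, 0.3086]
tool_rot: [-2.267, -2.168, 0.012]
ft_force: [-9.3, 0.0, 8.0]
grip_width: 0.183
```

```bash
python3 -c "
from plan import *
rows([.5303,.0623,.3068],-2.7,1)"
```

```text
pos [0.5268 0.0628 0.3086] yaw -2.57 dpos [ 0.0035 -0.0005 -0.0018] rot [-0.0088  0.0022  0.0022] F [-9.32  0.03  7.99] g 0.1833 t 14.97
-0.04 0.35 0.18 -0.009 0.002 0.002
```

>>> play_rows(targets="0 -0.25 0 0 0 0 -1;0 0 0 0 0 0 -1")

```text
time: 15.22
position: [0.5249, 0.0629, 0.309]
tool_rot: [-2.269, -2.169, 0.008]
ft_force: [-0.9, 0.2, -1.2]
grip_width: 0.177
```

```bash
python3 -c "
from plan import *
rows([.5263,.0628,.335],-2.7,1)"
```

```text
pos [0.5249 0.0629 0.309 ] yaw -2.57 dpos [ 0.0014 -0.0001  0.026 ] rot [-0.0057  0.0019  0.0023] F [-0.88  0.22 -1.15] g 0.1775 t 15.22
-0.01 0.12 -2.60 -0.006 0.002 0.002
```

>>> play_rows(targets="0 0 -0.6 -0.002 0 0 -1;0 0 -0.8 -0.002 0.001 0.001 -1;0 0 -1 -0.001 0.001 0.001 -1;0 0 -1 0 0 0 -1;0 0 0 0 0 0 -1")

```text
time: 15.85
position: [0.5262, 0.0629, 0.3466]
tool_rot: [2.272, 2.167, 0.006]
ft_force: [0.2, -0.9, -0.9]
grip_width: 0.179
```

```bash
python3 -c "
from plan import *
rows([.5263,.0628,.38],-2.7,1);im=shot('wrist','w10'); cv2.imwrite('pics/w10z.png',cv2.resize(im['pixels'][40:280,160:380],None,fx=2.5,fy=2.5,interpolation=cv2.INTER_CUBIC))"
```

```text
pos [0.5262 0.0629 0.3466] yaw -2.71 dpos [ 0.0001 -0.0001  0.0334] rot [ 0.0044 -0.001  -0.0002] F [ 0.21 -0.91 -0.86] g 0.1786 t 15.85
-0.00 0.02 -3.34 0.004 -0.001 -0.000
```

View pics/w10z.png

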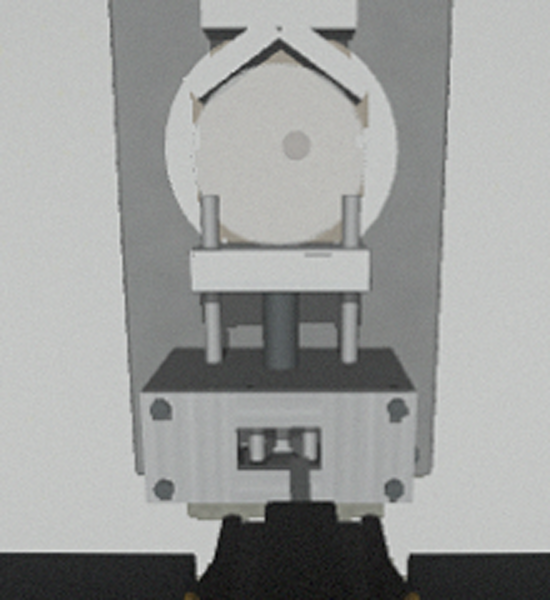

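```bash
python3 -c "
from plan import *
a=np.deg2rad(-2.7);ex=np.array([np.cos(a),np.sin(a)]);ey=np.array([-ex[1],ex[0]])
for n in('w3','w10'):
  im=ld(n);C=cloud(im);Q=C[...,:2]-[.5215,.0623];X=Q@ex*1000;Y=Q@ey*1000;Z=C[...,2]*1000
  m=(abs(X)<25)&(abs(Z-50)<2.5)&(Y>20)&(Y<75);print(n,'jaw top Y',np.percentile(Y[m],[1,5,50,95,99]))
  m=(abs(Z-40)<2.5)&(abs(X-5)<45)&(Y>70);print('fence top Y',np.percentile(Y[m],[1,50,99]),'X',np.percentile(X[m],[1,50,99]))
  # inner V edge: min Y per X bin
  pts=[]
  for x in range(-30,36,3):
    k=m&(abs(X-x)<1.5)
    if k.sum()>4: pts.append((x,round(np.percentile(Y[k],4),1)))
  print(pts)
  for h in range(28,40,2):
    k=(abs(Z-h)<1)&(abs(X-2)<40)&(Y>40)&(Y<120);print(h,k.sum(),np.percentile(X[k],[1,50,99]).round(1),np.percentile(Y[k],[1,50,99]).round(1))
"
```

```text
w3 jaw top Y [21.7139589  26.29268797 42.33431724 49.31773594 49.42551246]
fence top Y [ 73.43461065 126.79106036 137.25552281] X [-28.49139911   0.6277391   28.04150926]
[(-30, np.float64(108.6)), (-27, np.float64(71.1)), (-24, np.float64(107.5)), (-21, np.float64(73.9)), (-18, np.float64(112.1)), (-15, np.float64(113.8)), (-12, np.float64(116.3)), (-9, np.float64(118.1)), (-6, np.float64(120.7)), (-3, np.float64(122.8)), (0, np.float64(124.5)), (3, np.float64(122.6)), (6, np.float64(120.6)), (9, np.float64(118.4)), (12, np.float64(116.7)), (15, np.float64(113.8)), (18, np.float64(112.1)), (21, np.float64(109.3)), (24, np.float64(107.2)), (27, np.float64(72.0)), (30, np.float64(109.3))]
28 16 [-21.5  12.6  26. ] [106.  113.5 119.3]
30 71 [-30.5  -2.7  29.3] [ 61.   95.2 118.5]
32 2441 [-28.7  -0.5  27.5] [ 55.7  87.3 114.4]
34 1065 [-28.4   0.3  27.2] [ 49.4  85.5 114.6]
36 15 [-28.7  14.3  25.5] [ 53.7 110.2 116.7]
38 23 [-27.5  11.5  30.4] [106.9 111.6 118.2]
w10 jaw top Y [21.57606145 27.84341192 49.95832313 57.29339484 57.35138751]
fence top Y [ 73.95618007 126.92086738 137.1528
[... 153 characters left out ...]
(-18, np.float64(112.2)), (-15, np.float64(114.4)), (-12, np.float64(116.6)), (-9, np.float64(119.1)), (-6, np.float64(120.9)), (-3, np.float64(122.9)), (0, np.float64(124.5)), (3, np.float64(123.1)), (6, np.float64(121.1)), (9, np.float64(118.9)), (12, np.float64(117.1)), (15, np.float64(115.1)), (18, np.float64(112.4)), (21, np.float64(73.1)), (24, np.float64(107.5)), (27, np.float64(73.2)), (30, np.float64(109.4))]
28 9 [-25.4   8.   25. ] [106.3 116.7 119.9]
30 71 [-29.8  -3.   27.5] [ 61.2  97.1 119.1]
32 2798 [-29.2  -0.5  27.9] [ 57.5  88.8 117. ]
34 1219 [-27.9  -0.4  27.7] [ 58.4  87.9 115.3]
36 25 [-26.6  -9.4  25.9] [ 94.  112.6 119.5]
38 22 [-25.4   8.4  25. ] [106.1 112.7 119.3]
```

>>> play_rows(targets="0 0 -1.5 0.003 0 0 -1;0 0 -1.8 0.001 0 0 -1;0 0 -0.5 0 0 0 -1;0 0 0 0 0 0 -1")

```text
time: 16.4
position: [0.5258, 0.0628, 0.386]
tool_rot: [-2.272, -2.167, 0.002]
ft_force: [0.0, 0.2, -0.5]
grip_width: 0.181
```

```bash
python3 -c "
from plan import *
rows([.5342,-.1666,.383],-13.88,5)"
```

```text
pos [0.5258 0.0628 0.386 ] yaw -2.71 dpos [ 0.0084 -0.2294 -0.003 ] rot [-0.0018 -0.0002  0.1949] F [ 0.05  0.17 -0.52] g 0.1806 t 16.4
-4.58 0.39 0.06 -0.000 -0.000 0.039;
-4.56 0.56 0.06 -0.000 -0.000 0.039;
-4.53 0.74 0.06 -0.000 -0.000 0.039;
-4.50 0.92 0.06 -0.000 -0.000 0.039;
-4.46 1.09 0.06 -0.000 -0.000 0.039
```

>>> play_rows(targets="-4.6 0.4 0 0 0 0.039 -1;-4.6 0.6 0 0 0 0.039 -1;-4.5 0.7 0 0 0 0.039 -1;-4.5 0.9 0 0 0 0.039 -1;-3.5 0.9 0 0 0 0.03 -1;0 0 0 0 0 0 -1;0 0 0 0 0 0 -1")

```text
time: 17.27
position: [0.5333, -0.1614, 0.3818]
tool_rot: [-2.463, -1.942, 0.009]
ft_force: [-0.5, 0.8, -0.7]
grip_width: 0.185
```

```bash
python3 -c "
from plan import *
rows([.5342,-.1666,.34],-13.88,2)"
```

```text
pos [ 0.5333 -0.1614  0.3818] yaw -13.48 dpos [ 0.0009 -0.0052 -0.0418] rot [-0.0074  0.0013  0.007 ] F [-0.48  0.82 -0.67] g 0.1853 t 17.27
-0.24 0.12 2.09 -0.004 0.001 0.003;
-0.24 0.11 2.09 -0.004 0.001 0.003
```

>>> play_rows(targets="-0.5 0.1 1.6 -0.005 0.001 0.005 -1;0 0 1.6 -0.002 0 0.002 -1;0 0 1 0 0 0 -1;0 0 0 0 0 0 -1")

```text
time: 17.77
position: [0.5329, -0.1629, 0.335]
tool_rot: [-2.466, -1.941, 0.002]
ft_force: [0.0, -0.2, -0.3]
grip_width: 0.177
```

```bash
python3 -c "
from plan import *
rows([.5342,-.1666,.335],-13.88,1);im=shot('wrist','w11'); cv2.imwrite('pics/w11z.png',cv2.resize(im['pixels'][140:290,210:360],None,fx=4,fy=4,interpolation=cv2.INTER_CUBIC))"
```

```text
pos [ 0.5329 -0.1629  0.335 ] yaw -13.57 dpos [ 0.0013 -0.0037 -0.    ] rot [-0.0034 -0.0008  0.0054] F [ 0.04 -0.19 -0.27] g 0.1774 t 17.77
-0.33 0.21 -0.00 -0.003 -0.001 0.005
```

View pics/w11z.png

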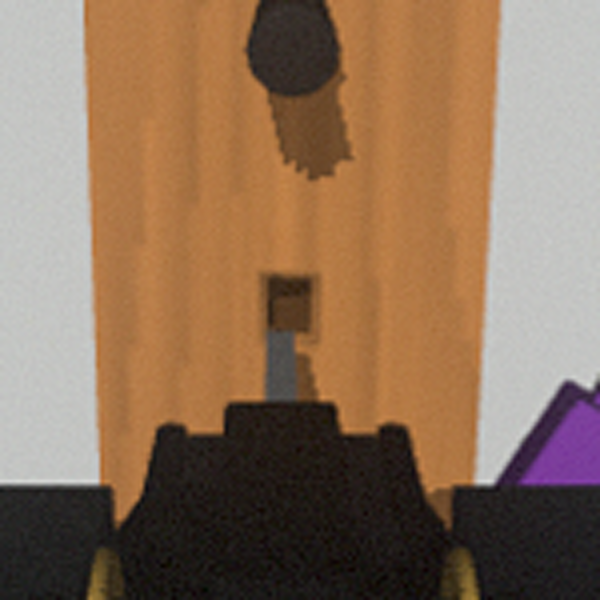

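```bash
python3 -c "
from plan import *
im=ld('w11');f=lambda x,y,z:pt(im,210+x/4-.4,140+y/4-.4,z)
a=np.deg2rad(-13.9);ex=np.array([np.cos(a),np.sin(a)]);ey=np.array([-ex[1],ex[0]]);s=np.array([.5342,-.1666])
g=lambda P:np.round([(P[:2]-s)@ex*1000,(P[:2]-s)@ey*1000],2)
print('hole L,R,top,bot',g(f(259,305,.06)),g(f(319,305,.06)),g(f(289,272,.06)),g(f(318,342,.06)))
print('blade tip L,R',g(f(266,330,.0942)),g(f(296,330,.0942)));p=ctrl.get_state()['position'];print('tcp',g(np.array(p)))
"
```

```text
hole L,R,top,bot [-6.31  0.62] [5.95 0.71] [-0.24  7.68] [ 5.86 -7.29]
blade tip L,R [-4.4   6.81] [0.94 6.85]
tcp [-1.92  3.31]
```

>>> play_rows(targets="-0.3 0.12 0 -0.003 -0.001 0.005 -1;0 0 0 0 0 0 -1;0 0 0 0 0 0 -1")

```text
time: 18.2
position: [0.5342, -0.1665, 0.3368]
tool_rot: [2.472, 1.936, 0.003]
ft_force: [0.1, -1.0, -0.6]
grip_width: 0.178
```

```bash
python3 -c "
from plan import *
rows([.5336,-.1661,.335],-13.88,1);im=shot('wrist','w12'); cv2.imwrite('pics/w12z.png',cv2.resize(im['pixels'][140:290,210:360],None,fx=4,fy=4,interpolation=cv2.INTER_CUBIC))"
```

```text
pos [ 0.5342 -0.1665  0.3368] yaw -13.87 dpos [-0.0006  0.0004 -0.0018] rot [ 0.0031 -0.0002  0.0002] F [ 0.1  -0.99 -0.58] g 0.1777 t 18.2
0.03 -0.07 0.18 0.003 -0.000 0.000
```

View pics/w12z.png

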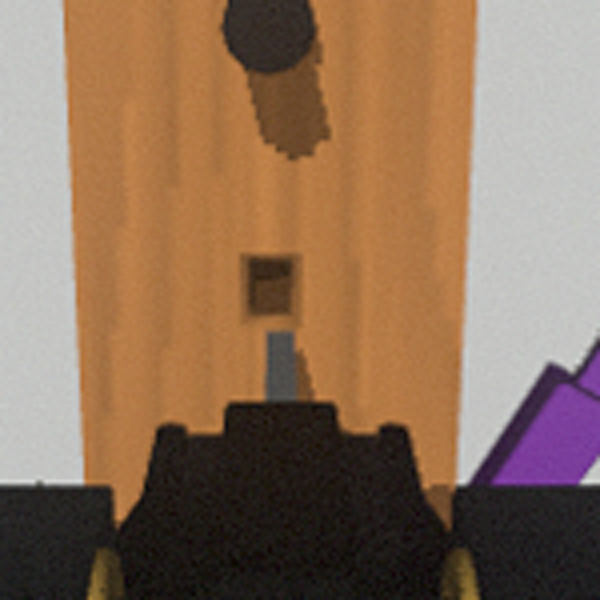

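```bash
python3 -c "
from plan import *
im=ld('w12');f=lambda x,y,z:pt(im,210+x/4-.4,140+y/4-.4,z)
a=np.deg2rad(-13.9);ex=np.array([np.cos(a),np.sin(a)]);ey=np.array([-ex[1],ex[0]]);s=np.array([.5342,-.1666])
g=lambda P:np.round([(P[:2]-s)@ex*1000,(P[:2]-s)@ey*1000],2)
print('hole L,R,top,bot',g(f(241,290,.06)),g(f(302,290,.06)),g(f(271,253,.06)),g(f(271,326,.06)))
z=.012+ctrl.get_state()['position'][2]-.2528
print('blade tip L,R',g(f(266,332,z)),g(f(296,332,z)))
"
```

```text
hole L,R,top,bot [-6.18 -0.13] [ 6.33 -0.13] [-0.02  7.73] [-0.03 -7.91]
blade tip L,R [-0.75  3.04] [4.6  3.04]
```

>>> play_rows(targets="0.08 -0.12 0.3 0.003 0 0 -1;0 0 0.3 0 0 0 -1;0 0 0 0 0 0 -1")

```text
time: 18.62
position: [0.5331, -0.1654, 0.3305]
tool_rot: [-2.473, -1.937, -0.001]
ft_force: [0.6, 0.6, -0.8]
grip_width: 0.181
```

```bash
python3 -c "
from plan import *
rows([.5332,-.1655,.32],-13.88,1);im=shot('wrist','w13'); cv2.imwrite('pics/w13z.png',cv2.resize(im['pixels'][140:290,210:360],None,fx=4,fy=4,interpolation=cv2.INTER_CUBIC))"
```

```text
pos [ 0.5331 -0.1654  0.3305] yaw -13.87 dpos [ 0.0001 -0.0001 -0.0105] rot [ 0.0001 -0.0003  0.0003] F [ 0.61  0.59 -0.8 ] g 0.1815 t 18.62
-0.01 0.01 1.05 0.000 -0.000 0.000
```

View pics/w13z.png

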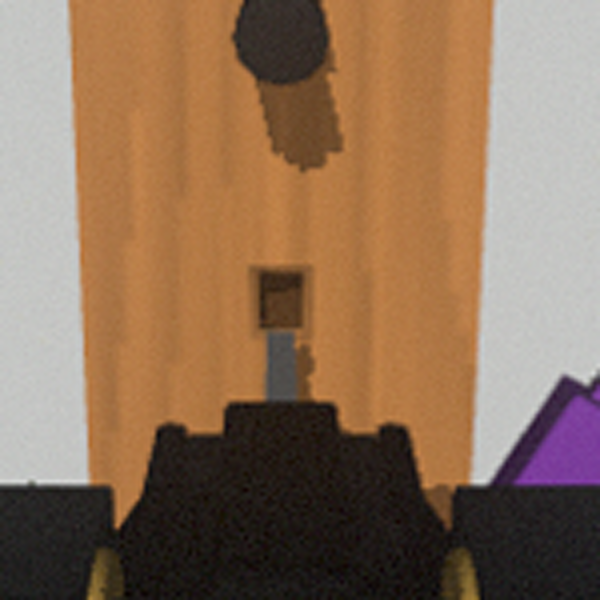

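>>> play_rows(targets="0 0 1.2 0 0 0 -1;0 0 1.0 0 0 0 -1;0 0 0.8 0 0 0 -1;0 0 0.5 0 0 0 -1;0 0 0 0 0 0 -1")

```text
time: 19.3
position: [0.5329, -0.1653, 0.2923]
tool_rot: [-2.473, -1.937, 0.001]
ft_force: [-0.1, -0.3, -0.4]
grip_width: 0.18
```

```bash
python3 -c "
from plan import *
rows([.5332,-.1655,.2528],-13.88,1)"
```

```text
pos [ 0.5329 -0.1653  0.2923] yaw -13.86 dpos [ 0.0003 -0.0002 -0.0395] rot [-0.0013  0.0001  0.0003] F [-0.1  -0.32 -0.36] g 0.1796 t 19.3
-0.01 0.04 3.95 -0.001 0.000 0.000
```

>>> play_rows(targets="0 0.03 1.0 -0.001 0 0 -1;0 0 1.0 0 0 0 -1;0 0 0.9 0 0 0 -1;0 0 0.5 0 0 0 -1;0 0 0 0 0 0 -1")

```text
time: 19.92
position: [0.5333, -0.1653, 0.2559]
tool_rot: [-2.473, -1.937, 0.0]
ft_force: [0.4, -0.6, -0.6]
grip_width: 0.18
```

```bash
python3 -c "
from plan import *
rows([.5332,-.1655,.2528],-13.88,1)"
```

```text
pos [ 0.5333 -0.1653  0.2559] yaw -13.86 dpos [-0.0001 -0.0002 -0.0031] rot [-0.0001  0.0001  0.0004] F [ 0.4  -0.62 -0.56] g 0.1805 t 19.93
-0.02 -0.00 0.31 -0.000 0.000 0.000
```

Nearly home. I'll lower the last 3 mm to contact, then release.

>>> play_rows(targets="0 0 0.2 0 0 0 -1;0 0 0.1 0 0 0 -1;0 0 0.05 0 0 0 -1")

```text
time: 20.3
position: [0.5336, -0.1655, 0.2529]
tool_rot: [2.473, 1.937, 0.001]
ft_force: [-0.2, 0.3, -0.4]
grip_width: 0.184
```

>>> play_rows(targets="0 0 0 0 0 0 -0.4;0 0 0 0 0 0 -0.2;0 0 0 0 0 0 0;0 0 0 0 0 0 0")

```text
time: 20.8
position: [0.534, -0.1656, 0.2536]
tool_rot: [2.472, 1.936, 0.003]
ft_force: [0.3, 1.2, 0.4]
grip_width: 0.478
```

```bash
python3 -c "
from plan import *
rows([.5332,-.1655,.33],-13.88,1)"
```

```text
pos [ 0.534  -0.1656  0.2536] yaw -13.86 dpos [-0.0008  0.0001  0.0764] rot [ 0.0028 -0.0004  0.0003] F [0.3  1.16 0.37] g 0.4781 t 20.8
-0.01 -0.06 -7.64 0.003 -0.000 0.000
```

Now straight up, back to a height clear of everything, and look.

>>> play_rows(targets="0 0 -1 0 0 0 0;0 0 -2.5 0 0 0 0;0 0 -4 0 0 0 0;0 0 -5 0 0 0 0;0 0 -4 0 0 0 0;0 0 0 0 0 0 0;0 0 0 0 0 0 0")

```text
time: 21.68
position: [0.5328, -0.1661, 0.4267]
tool_rot: [2.472, 1.934, 0.005]
ft_force: [-0.2, 0.5, -0.7]
grip_width: 0.5
```

```bash
python3 -c "
from plan import *
st()
for n in('wrist','side','top'): shot(n,n+'20')
for f in('wrist20','top20','side20'):
  im=ld(f);C=cloud(im);z=C[...,2]
  m=(abs(C[...,0]-.5335)<.022)&(abs(C[...,1]+.166)<.022)&(z>.10)&(z<.125);P=C[m]
  if len(P):print(f,len(P),P.mean(0),cv2.minAreaRect((P[:,:2]*1000).astype('float32')),np.percentile(P[:,2],[5,50,95]))
a=cv2.resize(ld('side20')['pixels'][150:330,150:370],None,fx=3,fy=3,interpolation=cv2.INTER_CUBIC);cv2.imwrite('pics/s20z.png',a)
"
```

```text
{'time': 21.675, 'joint_positions': [-0.3513, 0.1216, 0.6645, 1.6744, -0.0774, 1.3676, 0.0816], 'position': [0.5328, -0.1661, 0.4267], 'tool_rot': [2.4722, 1.9336, 0.005], 'ft_force': [-0.167, 0.5497, -0.7215], 'torque': [-0.073, 0.0801, -0.0022], 'grip_width': 0.4998}
wrist20 378 [ 0.53596516 -0.16455113  0.10982743] ((535.7933349609375, -165.41197204589844), (19.58993911743164, 15.234675407409668), 75.77279663085938) [0.10422879 0.11034296 0.11142117]
top20 31 [ 0.53534864 -0.15819116  0.10847709] ((535.6197509765625, -158.37625122070312), (7.3720622062683105, 14.952199935913086), 76.99420166015625) [0.10291483 0.10952823 0.11134497]
side20 87 [ 0.53136319 -0.16846703  0.10738075] ((532.5697631835938, -167.10504150390625), (20.748319625854492, 18.156564712524414), 67.05911254882812) [0.10104497 0.10890763 0.11155648]
```

View pics/s20z.png

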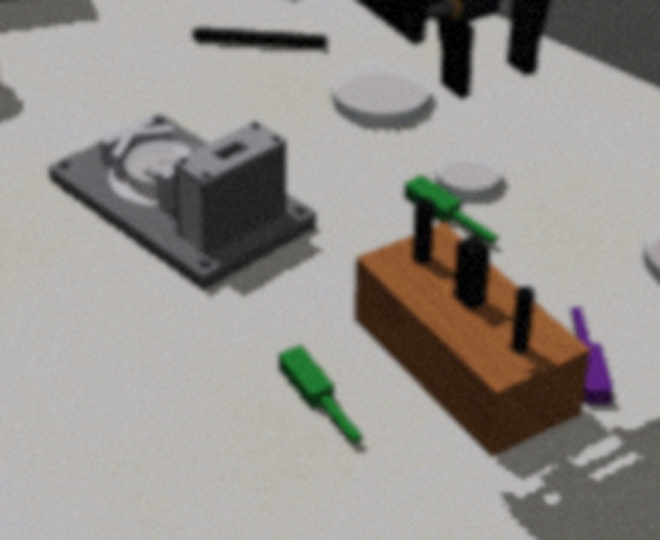

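View pics/wrist20.png

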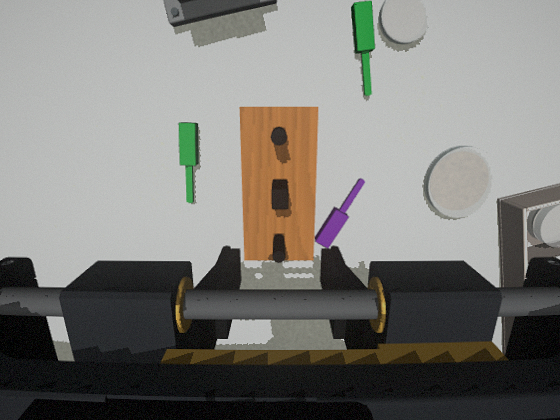

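```bash
python3 -c "
from h import *
print(ctrl.close_job())"
```

```text
the job is handed in; nothing more can be done
None
```

I tightened the clamp with the adjuster, put the adjuster back in its middle socket, and handed the job in at about 22 s of the 72 s allowed. No verdict was reported.

**Tightening:** I made two strokes through the slot. The push read about 4–7 N while the wheel turned freely. Near the end of the second stroke it climbed through 7.3 and 8.3 to 9.3 N along the slot, and the blade almost stopped advancing. I stopped there and backed off before lifting the blade.

**Dish:** After I released the blade, the camera put the jaw's face 67.2 mm from the bottom of the V, against an ideal 66.6 mm. The 0.6 mm difference is within the camera's accuracy. The jaw's actual force on the dish can't be read. From the push and the wheel's leverage I estimate about 10 N; I did not probe it again after lifting out.

**Adjuster:** It went in with no noticeable resistance. Its handle top reads about 110 mm above the table, which matches home. It stands upright in the pictures, and the gripper is clear of everything.

**Checks that were off:**
- **Vertical force:** at the end of the last stroke there was also an upward force of about 8 N on the blade. The total was therefore about 12.3 N, just past the 12 N forcing mark if that mark counts the total rather than the push along the slot. It was well under the 25 N limit.
- **Camera agreement:** the cameras disagree with each other by 2–3 mm, so I aligned the blade to the slot and the socket using the wrist camera alone.
- **Look-alikes:** the green and purple look-alikes, upright in the first pictures, were lying down by the first wrist picture over the stand, before I gripped anything. I did not touch them.

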